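Set the run-on trimmer of the extractor's control unit

TASK

The extractor fan's control unit lies face up on the chopping board over the hob. Take the plastic trimming tool out of its stand, feel its blade into the slot of the run-on trimmer (the window with the ring of raised marks) and, with the tool, turn that trimmer gently clockwise until its pointer stands at the long mark, without forcing it; leave the other trimmer and the things around alone, and put the tool back upright, fully down in its stand.

Things in the scene. Friction and masses are not known exactly. Their poses are not given: they have to be found in the camera images.
- unit: Extractor control unit, fixed, face up on a chopping board: white cover 105 x 150 mm (x, y) on a grey tray; face 40 mm above the underside. Origin: centre of the underside, z up. Two 34 mm round windows, centres at x +4 mm, y -36 mm (run-on, ringed by raised marks, long mark towards +x) and y +36 mm (humidity, raised drop). In each, 6 mm below the face, lies the top of a trimmer rotor.
- run_on_window (a point): Centre of the run-on window, in the face's plane; axes as the unit's. The trimmer in it sits on a loosely fitted board: its axis lies about 3 mm off this point, to a side that no reading tells (feel for the slot). The rotor gives downward on a spring by up to 3 mm (1.2 N to start, 4.8 N at the bottom, rigid beyond) and rises again when the blade drops into its slot.
- run_on (a joint): Run-on trimmer: grey rotor 21 mm wide, nose on its rim, slot right across in line with the nose, 2.6 mm wide, 4.5 mm deep. Value: angle of the nose from the unit's +x, rad, clockwise from above positive (the slot's yaw in the unit's frame is minus this). 0: at the long mark; starts at -1.35 to -0.65; stops at +-2.3. About 0.015 N m of friction, stays where left; blade play 0.1 rad each way.
- humidity (a joint): Angle of the humidity trimmer in the other window, the same kind of rotor, positive clockwise from above, 0 at the start; to be left alone.
- trim_tool: Black plastic trimming tool, about 30 g, 108 mm long, upright in its stand. Origin: middle of the blade's lower edge; z up the handle. Blade 13 mm long, 10 mm wide along x, 1.6 mm thick along y at the edge (2.2 mm above); round shaft 10 mm thick to 46 mm; collar 20 mm wide at 46 to 52 mm, which rests on the stand; square handle 16 x 16 mm (faces square to x and y) from 51 to 106 mm.
- tool_tip (a point): Middle of the lower edge of the tool's blade (the tool's origin and axes).
- tool_grip (a point): Point on the tool's axis in its square handle, 80 mm above the tip, where to grip it; axes as the tool's.
- stand_hole (a point): Middle of the mouth of the tool stand's hole, in the plane of its top; z up. The stand is a fixed grey block 56 x 56 mm (60 mm over its beads), 50 mm high, on the board; hole round, 13 mm wide with a 2 mm chamfer, 48 mm deep. The tool's tip stands 46 mm below the mouth when its collar rests on the stand.
- salt: Glass salt jar with a dark cap, 41 mm thick, 105 mm high, loose, near the left rear edge of the board; origin at the centre of its foot. A bystander.
- mug: Blue mug, 89 x 126 mm with its handle, 97 mm high, loose, on the corner of the board nearest the robot; origin at the centre of its foot. A bystander.
- teaspoon: Metal teaspoon, 130 x 27 x 11 mm, loose, lying along the edge of the board that faces the oven front; origin at the centre of its underside. A bystander.

How it is judged:
By the outcome, as a careful person would: the job done as asked, in the order asked, and still so for the second after the job is handed in, with the robot touching nothing.
It also fails if it takes over 67 s, if anything falls off the work surface, if the arm or the gripper's body presses on something with over 40 N, if the wrist force passes 120 N, or if a joint passes its speed limit or range.

ROBOT

A 6-joint arm with a two-finger parallel gripper is mounted at the origin on a cart in front of the work surface, level with it; the furniture and walls round the work are solid. World frame = base frame: x ahead of the robot, y to its left, z up, the work surface at z = 0. Lengths are in m, angles in rad, forces in N, time in s.
With the tool pointing down it reaches from about 0.325 to 0.775 m from the base axis. Payload 5.5 kg.
Tool frame: the origin (TCP) lies on the centre line of the jaws, within the pads' length; the fingertips stand 19 mm ahead of it and the grasp point (between the pads) is the TCP (env.finger_overhang is the distance from the TCP to the fingertips, in m); z points along the fingers, y is the line along which they close (so a half turn about z gives the same grasp; the last joint's range is limited). The gripper opens to 85 mm and grips with 20 to 120 N. Pads are 22 mm wide; open, the fingers measure 114 mm over their backs; the gripper's body (76 mm by 85 mm) begins 54 mm behind the grasp point. The pads swing forward as they close: fully open they stand 13 mm farther back than shut.
Start: joints at [1.073, 0.091, 1.231, -0, 1.82, -0.057], TCP at [0.256, 0.543, 0.25] pointing down, gripper open.
Joint ranges: [-2.87, 2.87], [-0.86, 2.18], [0.17, 2.46], [-1.51, 4.65], [0.06, 2.69], [-2.65, 2.65]. Speed limits (rad/s): [2.57, 2.57, 3.01, 3.14, 3.14, 3.14].

INTERFACE

Orientations are given as a unit quaternion [w, x, y, z].
In Python, from station import status, read_camera, job_done, env gives the robot as it stands.
- The arm moves only by the tool drive_tool, never from a script. Its argument "steps" is a list of rows, each an object with "translation": the shift along the tool's x, y, z in cm, a list of three; "rot": the turn, a rotation vector about the tool's x, y, z in degrees, a list of three; "grip": the closure, from -1 (fully open) to 1 (shut). In form: [{"translation": [dx, dy, dz], "rot": [wx, wy, wz], "grip": grip}, ...]. A call has 1 to 5 rows; each row is the pose to reach, as a shift and turn from the pose commanded when the call began, along the tool's axes at that moment; what a row does not reach only later rows make up. A row lasts 1/12 s, in which the tool goes at most 41.7 mm and 7.16 degrees, less where a joint would pass 70% of its speed; a pose out of reach is approached as far as the arm can. A call with a gripper value outside its range is refused whole. The fingers move at their own pace and stop on an object; "squeeze" is the grip in N (left out, the last holds). Time passes only in rows, so rows that repeat a pose let the fingers close. It gives the time, the measured TCP pose, the force, the opening and the grip force at its end, in the units of the state.
- status.observe(): the state, without advancing time (a new reading comes with each control period).
- read_camera(name): name is "side" or "top"; returns a dict with "pixels" (480x640x3 uint8, red, green, blue), "mtx" (3x3 intrinsics, pixels), "dist_coeffs" ([k1, k2, p1, p2, k3] as OpenCV has them; the pictures are not rectified), "origin" and "attitude" of the camera in the world. Camera axes: x right, y down, z forward; pixel columns grow to the right and rows downward; lengths in m; the calibration is good to about 2 mm. A picture is of the moment at which its call begins. There is no depth.
- job_done(): hands the job in; it is judged then, once.
The state is a dict: "time": time; "q": joint angles; "qvel": joint speeds; "joint_efforts": joint torques, N m; "position": TCP position; "tcp_rot": TCP orientation; "force": force on the tool from outside, world axes, zero at the start; "ft_torque": the same for the moment, N m; "width": finger opening in m; "grip_force": force on a finger pad.
Only numpy, scipy, OpenCV 4.12 (cv2) and the standard library are available. Lean on these libraries where they do the work, as an engineer would, in place of code of your own. Each camera call takes 0.05 s, during which the arm holds its last target. There are 200 camera calls.

## Working session

There is one attempt and no reset: what is moved stays moved. The work goes in short steps, Python scripts to look and compute and a tool call to move; the robot and the scene stay as the last step left them, time stands still between calls to the robot, and variables do not carry over. Pictures are saved under pics/ and viewed, at most 10 in all, crops included, and the job is handed in when it is done.

Besides the shell and the picture viewer there is one more tool, called after "Call:" as name([rows], argument=value, ...), one row to a line, values as JSON. drive_tool: Moves the arm, as the interface text tells. Its arguments: {"type":"object","properties":{"steps":{"type":"array"},"squeeze":{"type":"number"}},"required":["steps"]}

```bash
ls; mkdir -p pics
python3 - <<'E'
from station import status, read_camera, env
import cv2,pickle
print(status.observe()); print([a for a in dir(env) if a[0]!='_'])
d={}
for n in("top","side"):
    c=read_camera(n); d[n]=c
    print(n,c["mtx"],c["dist_coeffs"],c["origin"],c["attitude"])
    cv2.imwrite(f"pics/{n}0.png",c["pixels"][:,:,::-1])
pickle.dump(d,open("cam0.pkl","wb"))
E
```

```text
pics
{'time': 0.0, 'q': array([ 1.07329657e+00,  9.18854199e-02,  1.23189731e+00,  4.30984372e-06,
        1.81977007e+00, -5.66730086e-02]), 'qvel': array([ 0.00100598, -0.00094638, -0.00220691, -0.00283292, -0.0010224 ,
       -0.00026017]), 'joint_efforts': array([ 1.99510509e-06, -4.58750868e+01, -4.18013334e+01, -2.62619433e-04,
        1.19797155e-02,  1.53570716e-05]), 'position': array([0.2558849 , 0.54243774, 0.24912846]), 'tcp_rot': array([-2.70112158e-04,  2.18632394e-01,  9.75806802e-01, -9.42116878e-04]), 'force': array([ 0.42001355, -0.87836225,  0.31385691]), 'ft_torque': array([ 0.03302461, -0.00505123, -0.00030043]), 'grip_force': 0.0, 'width': 0.08528456585117467}
['Unreachable', 'finger_overhang']
top [[499.66108792   0.         315.36719975]
 [  0.         499.66108792 236.39331796]
 [  0.           0.           1.        ]] [-0.11002431  0.          0.          0.          0.        ] [0.36864282 0.12129586 0.96762955] [ 0.0680009  -0.7034716   0.70589569 -0.04706224]
side [[549.88206136   0.         316.3689303 ]
 [  0.         549.88206136 235.13543105]
 [  0.           0.           1.        ]] [-0.03450825  0.          0.          0.          0.        ] [ 0.18912573 -0.55952383  0.48560137] [-0.52734194  0.81948521 -0.18923915  0.12059439]
```

View pics/top0.png

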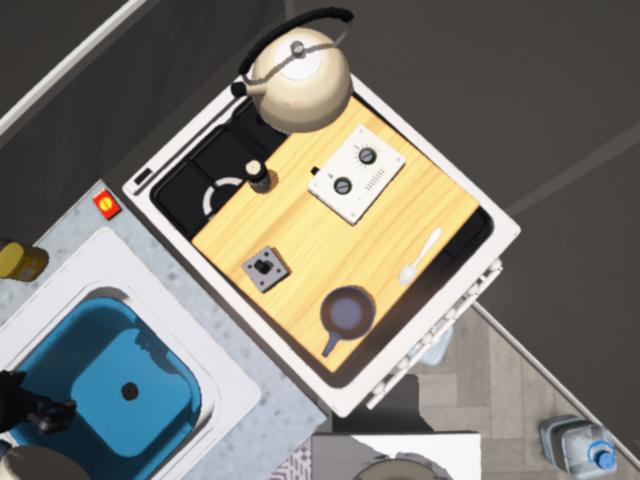

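View pics/side0.png

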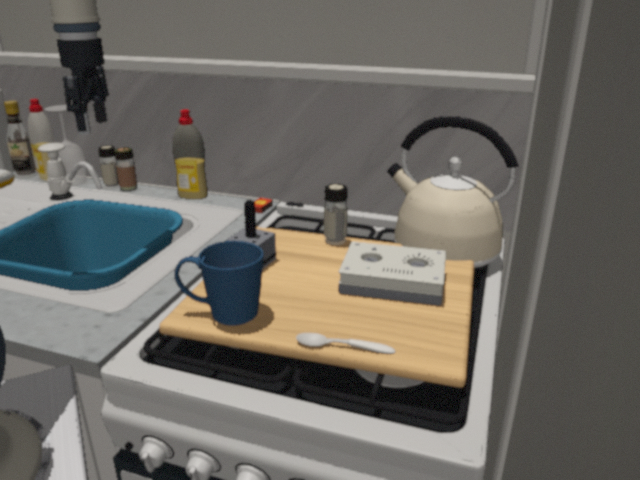

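The top view shows the unit at about (357,173), its windows at (367,156) and (343,186), the stand with the tool at (266,268), and the robot out of the way. The side view shows the tool handle at (250,218) and the windows at (371,255) and (418,261). I'll zoom in next.

```bash
cat > h.py <<'E'
import numpy as np,cv2
from scipy.spatial.transform import Rotation as R
def rot(q): return R.from_quat([q[1],q[2],q[3],q[0]]).as_matrix()
def ray(c,p):
    u=cv2.undistortPoints(np.array([[p]],float),c["mtx"],np.array(c["dist_coeffs"]))[0,0]
    d=rot(c["attitude"])@[u[0],u[1],1]; return np.array(c["origin"]),d/np.linalg.norm(d)
def onz(c,p,z):
    o,d=ray(c,p); return o+d*(z-o[2])/d[2]
def tri(c1,p1,c2,p2):
    o1,d1=ray(c1,p1);o2,d2=ray(c2,p2)
    t=np.linalg.lstsq(np.c_[d1,-d2],o2-o1,rcond=None)[0]
    a,b=o1+t[0]*d1,o2+t[1]*d2; return (a+b)/2,np.linalg.norm(a-b)
def proj(c,P):
    M=rot(c["attitude"]).T; r=cv2.Rodrigues(M)[0]
    return cv2.projectPoints(np.array(P,float).reshape(-1,3),r,-M@np.array(c["origin"]),c["mtx"],np.array(c["dist_coeffs"]))[0][:,0]
E
python3 - <<'E'
import pickle,cv2,numpy as np
d=pickle.load(open("cam0.pkl","rb"))
def crop(n,x,y,w,h,s): return cv2.resize(d[n]["pixels"][y:y+h,x:x+w,::-1],(w*s,h*s),interpolation=cv2.INTER_CUBIC)
a=crop("top",300,115,120,120,4)[:, :400*1+80]
b=crop("top",235,235,64,60,5)
c=crop("side",330,235,130,70,4)
e=crop("side",225,190,60,80,4)
im=np.zeros((600,800,3),np.uint8)
im[:300,:320]=b; im[:480-180,320:800]=a[:300]; im[300:580,:520]=c; im[300-20+0:600,540:780]=e
cv2.imwrite("pics/z.png",im)
E
```

```text
(no output)
```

View pics/z.png

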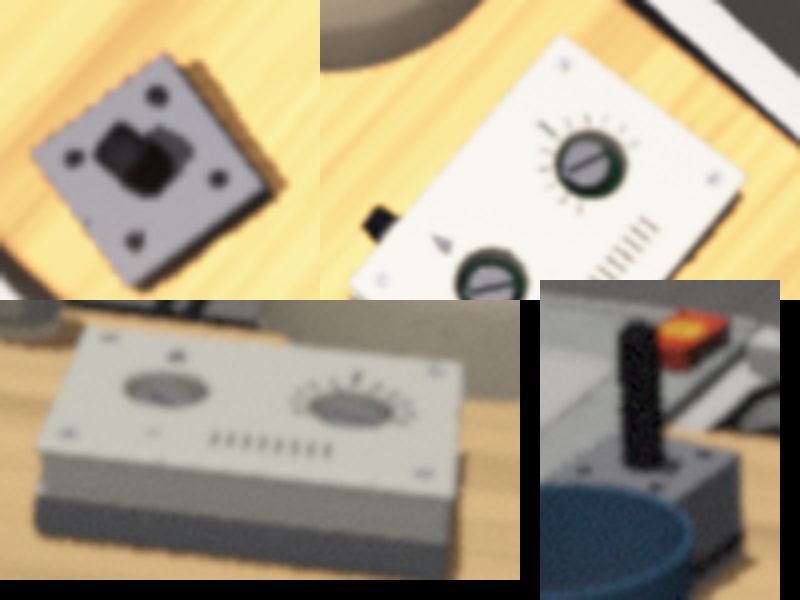

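Run:
```python
import pickle,cv2,numpy as np
from h import *
d=pickle.load(open("cam0.pkl","rb")); T,S=d["top"],d["side"]
# white cover quad in top
im=T["pixels"]; hsv=cv2.cvtColor(im,cv2.COLOR_RGB2HSV)
m=((hsv[...,1]<40)&(hsv[...,2]>190)).astype(np.uint8); mm=np.zeros_like(m); mm[115:235,300:415]=m[115:235,300:415]
cs=sorted(cv2.findContours(mm,0,2)[0],key=cv2.contourArea)[-1]
box=cv2.boxPoints(cv2.minAreaRect(cs)); print("box",box.round(1).tolist(),cv2.contourArea(cs))
for a,b in [((360.5,124.2),(445.5,250.5)),((405.75,159.5),(442.5,284.2)),((367.75,156),(417.5,337.)),]:
    print(tri(T,a,S,b))
print("win",tri(T,(367.75,156),S,(330+351/4,235+108/4)),tri(T,(342.9,185.5),S,(330+166/4,235+90/4)))
for z in(0.06,0.065,0.07,0.075,.08):
    P=[onz(T,p,z) for p in box]
    print(z,[round(np.linalg.norm(P[i]-P[i-1])*1000,1) for i in range(4)], np.linalg.norm(onz(T,(367.75,156),z)-onz(T,(342.9,185.5),z)))
beads=[(235+x/5,235+y/5) for x,y in((157,95),(74,158),(219,178),(135,240))]
sb=[(266.25,233.75),(253.75,241.5),(235.5,237.5)]
for i,b in enumerate(beads):
    for s in sb:
        p,e=tri(T,b,S,s)
        if e<.006: print(i,s,p,e)
```

```text
box [[305.6000061035156, 186.3000030517578], [359.8999938964844, 120.4000015258789], [406.5, 158.89999389648438], [352.1000061035156, 224.6999969482422]] 4899.0
(array([0.72155647, 0.06339445, 0.09638548]), np.float64(0.0012231178371928009))
(array([ 0.6537201 , -0.01780997,  0.09283472]), np.float64(0.00031202924983274766))
(array([ 0.68993516,  0.04782304, -0.04524073]), np.float64(0.03479441521807438))
win (array([0.65981083, 0.05162893, 0.095324  ]), np.float64(4.747518911222495e-06)) (array([0.60459009, 0.09756174, 0.09466837]), np.float64(0.00048513054694232787))
0.06 [np.float64(113.5), np.float64(166.7), np.float64(116.4), np.float64(163.9)] 0.07463677080697376
0.065 [np.float64(112.9), np.float64(165.8), np.float64(115.8), np.float64(163.0)] 0.07422560762564305
0.07 [np.float64(112.2), np.float64(164.9), np.float64(115.1), np.float64(162.1)] 0.07381444444431236
0.075 [np.float64(111.6), np.float64(164.0), np.float64(114.5), np.float64(161.2)] 0.07340328126298183
0.08 [np.float64(111.0), np.float64(163.0), np.float64(113.9), np.float64(160.3)] 0.0729921180816513
0 (266.25, 233.75) [0.47987046 0.23236335 0.1057613 ] 0.0002658202347628126
2 (253.75, 241.5) [0.45019763 0.21034885 0.10690488] 0.0006516361837385552
3 (235.5, 237.5) [0.42881146 0.23937568 0.10637416] 0.0006030536378349252
```

Run:
```python
import pickle,cv2,numpy as np
from h import *
d=pickle.load(open("cam0.pkl","rb")); T,S=d["top"],d["side"]
A=lambda v:np.degrees(np.arctan2(v[1],v[0]))
f=lambda x,y:onz(T,(300+(x-320)/4,115+y/4),.095)
w,h=f(591,164),onz(T,(342.9,185.5),.095); ux=A(w-h)+90
print("unit x yaw",ux,"longmark",A(f(547,127)-w),"slot",A(f(565,178)-f(608,155)), w,h)
box=[onz(T,p,.095) for p in [(305.6,186.3),(359.9,120.4),(406.5,158.9),(352.1,224.7)]]
print("edges",A(box[1]-box[0]),A(box[2]-box[3]),A(box[1]-box[2]))
B=[onz(T,(235+x/5,235+y/5),.1055) for x,y in((157,95),(74,158),(219,178),(135,240))]
print("beads",np.array(B).round(4).tolist(),np.mean(B,0),A(B[0]-B[1]),A(B[2]-B[3]),A(B[0]-B[2]))
# handle mask
g=T["pixels"].max(2)[235:295,235:299]; m=(g<45).astype(np.uint8)
c=max(cv2.findContours(m,0,2)[0],key=cv2.contourArea); print(c[:,0].tolist())
big=cv2.resize(T["pixels"][253:283,250:282,::-1],None,fx=18,fy=18,interpolation=cv2.INTER_CUBIC)
cv2.imwrite("pics/hd.png",np.clip(big.astype(float)*2.2,0,255).astype(np.uint8))
zs=.1055
for pt in [(0.4543,.2359,zs+.061)]: print(proj(T,pt),proj(S,pt),proj(T,(.4543,.2359,zs+.006)))
```

```text
unit x yaw 50.269788949414746 longmark 47.823266558054236 slot 118.65146549538113 [0.65991674 0.05160417 0.095     ] [0.60472986 0.09747038 0.095     ]
edges -38.6502374571381 -39.725948531341075 48.01366902117416
beads [[0.4798, 0.2324, 0.1055], [0.4578, 0.2612, 0.1055], [0.4506, 0.2104, 0.1055], [0.4292, 0.2394, 0.1055]] [0.45433444 0.23587078 0.1055    ] -52.590561587703476 -53.48505983564126 37.10398995309005
[[23, 26], [21, 28], [21, 29], [20, 30], [20, 31], [21, 31], [22, 32], [21, 31], [23, 29], [26, 29], [27, 30], [27, 31], [25, 33], [25, 36], [26, 36], [27, 37], [31, 37], [33, 35], [33, 34], [34, 33], [34, 32], [33, 31], [33, 30], [32, 29], [31, 29], [30, 28], [27, 28], [25, 26]]
[[259.29059486 264.82283635]] [[249.11138273 201.62032656]] [[263.76303704 268.19830144]]
```

View pics/hd.png

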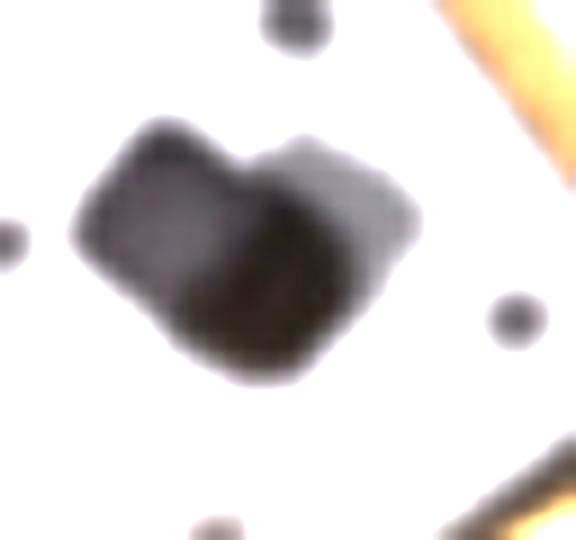

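The handle's top square has its corners at crop (72,232) and (165,118), so its faces stand at about 51° (mod 90) in world. I'll move above the tool.

Call:
drive_tool([
  {"translation": [-15.5, -9.6, 0], "rot": [0, 0, 13.7], "grip": -0.3},
  {"translation": [-15.5, -9.6, 0], "rot": [0, 0, 13.7], "grip": -0.3},
  {"translation": [-15.5, -9.6, 0], "rot": [0, 0, 13.7], "grip": -0.3},
  {"translation": [-15.5, -9.6, 0], "rot": [0, 0, 13.7], "grip": -0.3},
  {"translation": [-15.5, -9.6, 0], "rot": [0, 0, 13.7], "grip": -0.3},
])

```text
time: 0.52
position: [0.3573, 0.3859, 0.25]
tcp_rot: [0.001, 0.335, 0.942, -0.001]
force: [0.6, 0.4, -0.6]
width: 0.0555
grip_force: 0.0
```

Call:
drive_tool([
  {"translation": [-17.4, -5.7, 0], "rot": [0, 0, 0], "grip": -0.3},
  {"translation": [-17.4, -5.7, 0], "rot": [0, 0, 0], "grip": -0.3},
  {"translation": [-17.4, -5.7, 0], "rot": [0, 0, 0], "grip": -0.3},
  {"translation": [-17.4, -5.7, 0], "rot": [0, 0, 0], "grip": -0.3},
  {"translation": [-17.4, -5.7, 0], "rot": [0, 0, 0], "grip": -0.3},
])

```text
time: 0.93
position: [0.4565, 0.2319, 0.2497]
tcp_rot: [0.0, 0.335, 0.942, -0.001]
force: [-0.9, 1.0, -0.2]
width: 0.0553
grip_force: 0.0
```

Call:
drive_tool([
  {"translation": [0, 0, 3], "rot": [0, 0, 0], "grip": -0.3},
  {"translation": [0, 0, 3], "rot": [0, 0, 0], "grip": -0.3},
  {"translation": [0, 0, 3], "rot": [0, 0, 0], "grip": -0.3},
])

```text
time: 1.18
position: [0.4538, 0.2354, 0.2182]
tcp_rot: [-0.002, 0.334, 0.943, -0.002]
force: [0.8, -0.0, -0.3]
width: 0.0556
grip_force: 0.0
```

Call:
drive_tool([
  {"translation": [0, 0, 4], "rot": [0, 0, 0], "grip": -0.3},
  {"translation": [0, 0, 8.0], "rot": [0, 0, 0], "grip": -0.3},
  {"translation": [0, 0, 8.0], "rot": [0, 0, 0], "grip": -0.3},
  {"translation": [0, 0, 8.0], "rot": [0, 0, 0], "grip": 0},
  {"translation": [0, 0, 8.0], "rot": [0, 0, 0], "grip": 0.3},
])

```text
time: 1.6
position: [0.4555, 0.237, 0.1435]
tcp_rot: [0.001, 0.333, 0.943, 0.001]
force: [-0.4, -0.2, 1.0]
width: 0.0323
grip_force: 0.0
```

Call:
drive_tool([
  {"translation": [0, 0, 0], "rot": [0, 0, 0], "grip": 1},
  {"translation": [0, 0, 0], "rot": [0, 0, 0], "grip": 1},
  {"translation": [0, 0, 0], "rot": [0, 0, 0], "grip": 1},
  {"translation": [0, 0, 0], "rot": [0, 0, 0], "grip": 1},
  {"translation": [0, 0, 0], "rot": [0, 0, 0], "grip": 1},
], squeeze=40)

```text
time: 2.02
position: [0.4562, 0.2369, 0.1446]
tcp_rot: [0.002, 0.333, 0.943, 0.002]
force: [-0.9, -0.2, 6.9]
width: 0.0156
grip_force: 41.3
```

Call:
drive_tool([
  {"translation": [0, 0, -1], "rot": [0, 0, 0], "grip": 1},
  {"translation": [0, 0, -4], "rot": [0, 0, 0], "grip": 1},
  {"translation": [0, 0, -8], "rot": [0, 0, 0], "grip": 1},
  {"translation": [0, 0, -8], "rot": [0, 0, 0], "grip": 1},
  {"translation": [0, 0, -8], "rot": [0, 0, 0], "grip": 1},
])

```text
time: 2.43
position: [0.4562, 0.2366, 0.2255]
tcp_rot: [0.003, 0.333, 0.943, 0.003]
force: [0.6, -1.3, -1.5]
width: 0.0157
grip_force: 40.4
```

Run:
```python
from station import status, read_camera
import cv2,pickle
from h import *
s=status.observe(); print(s["position"],s["force"],s["q"],s["width"])
c=read_camera("side"); p=s["position"]; q=proj(c,[p,p-[0,0,.08]]); print(q)
x,y=(q[1]).astype(int)
pickle.dump(c,open("cam1.pkl","wb"))
cv2.imwrite("pics/s1.png",cv2.resize(c["pixels"][y-65:y+25,x-40:x+40,::-1],None,fx=6,fy=6,interpolation=cv2.INTER_CUBIC)); print(x-40,y-65)
```

```text
[0.45615582 0.23659135 0.22549039] [ 0.55982364 -1.28579993 -1.45132071] [ 4.12289595e-01 -1.51957916e-01  1.51272081e+00 -6.02312324e-05
  1.77240805e+00 -4.78583660e-01] 0.015702974747524953
[[248.13612327 166.30069274]
 [250.71473114 213.3142391 ]]
210 148
```

View pics/s1.png

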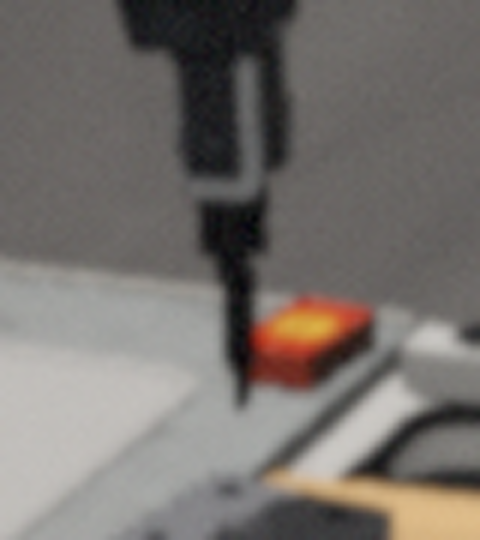

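The picture shows the tool upright in the jaws, with its tip at about (250.3,215.5). The blade is seen nearly edge-on, so its width lies along the gripper's closing line (y). The tip is about 84 mm below the TCP. Next I'll locate the rotor and slot more closely.

Run:
```python
import pickle,cv2,numpy as np
from h import *
d=pickle.load(open("cam0.pkl","rb")); T=d["top"]
im=T["pixels"]; x0,y0=354,142; c=im[y0:y0+28,x0:x0+28]
print(c.max(2)[::1].tolist().__str__().replace("],","\n"))
big=cv2.resize(c[:,:,::-1],None,fx=20,fy=20,interpolation=cv2.INTER_CUBIC); cv2.imwrite("pics/w.png",big)
for r in ((.66,.0516,.089),): print(proj(T,r)-[x0,y0],proj(T,(.66,.0516,.095))-[x0,y0])
```

```text
[[248, 248, 248, 248, 248, 248, 248, 248, 248, 248, 248, 247, 246, 246, 247, 248, 247, 247, 247, 248, 248, 248, 248, 248, 248, 248, 248, 248
 [248, 247, 248, 248, 248, 248, 247, 246, 247, 248, 247, 243, 234, 237, 246, 247, 245, 241, 244, 247, 248, 248, 248, 248, 248, 248, 248, 248
 [243, 240, 245, 248, 248, 247, 243, 235, 240, 247, 247, 239, 218, 227, 245, 247, 240, 233, 241, 247, 248, 248, 248, 248, 248, 248, 248, 248
 [227, 214, 229, 243, 248, 248, 243, 232, 231, 244, 246, 241, 226, 226, 243, 245, 238, 234, 244, 247, 247, 244, 245, 247, 248, 248, 248, 248
 [223, 197, 196, 228, 243, 247, 245, 235, 225, 236, 240, 235, 225, 221, 233, 235, 235, 238, 245, 247, 243, 235, 238, 246, 248, 248, 248, 248
 [240, 227, 199, 197, 224, 239, 245, 238, 224, 217, 205, 192, 175, 171, 178, 188, 206, 227, 239, 243, 237, 228, 237, 246, 248, 248, 248, 248
 [247, 243, 230, 205, 202, 229, 238, 228, 191, 164, 137, 122, 108, 106, 109, 119, 140, 173, 207, 230, 236, 238, 243, 247, 247, 247, 247, 248
 [248, 247, 244, 234, 221, 224, 221, 182, 131, 105, 96, 94, 94, 94, 90, 93, 98, 113, 143, 184, 224, 240, 245, 245
[... 2103 characters left out ...]
226, 227, 227, 229, 235, 240, 245, 248, 248, 249, 249, 249, 249, 249, 248, 248
 [249, 249, 249, 249, 248, 245, 242, 244, 247, 243, 229, 228, 242, 246, 246, 246, 247, 248, 248, 249, 249, 249, 249, 249, 249, 249, 248, 249
 [249, 249, 249, 249, 249, 248, 248, 248, 248, 244, 228, 227, 245, 248, 248, 248, 249, 249, 249, 249, 249, 249, 249, 249, 249, 248, 248, 248
 [249, 249, 249, 249, 249, 249, 249, 249, 248, 244, 235, 237, 246, 249, 249, 249, 249, 249, 249, 249, 249, 249, 249, 249, 248, 244, 241, 245
 [249, 249, 249, 249, 249, 249, 249, 249, 249, 248, 246, 246, 248, 249, 249, 249, 249, 249, 249, 249, 249, 249, 249, 249, 247, 237, 219, 229]]
[[13.51336538 15.0023179 ]] [[13.75129953 13.95630355]]
```

View pics/w.png

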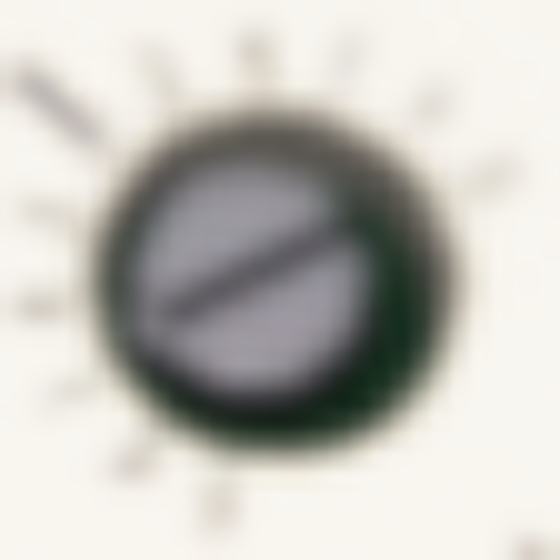

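Run:
```python
import pickle
from h import *
T=pickle.load(open("cam0.pkl","rb"))["top"]
g=lambda x,y,z:onz(T,(354+x/20-.5,142+y/20-.5),z)
A=lambda v:np.degrees(np.arctan2(v[1],v[0]))
print("win",g(278,279,.095),"rotor",g(250,275,.089),"slotmid",g(255,268.5,.089),"slotyaw",A(g(165,312,.089)-g(345,225,.089)))
print("longmark",A(g(55,102,.095)-g(278,279,.095)))
for z in (.089,): print(g(250,275,z)-g(278,279,.095))
```

```text
win [0.6609697  0.05221859 0.095     ] rotor [0.66338197 0.05430156 0.089     ] slotmid [0.66400287 0.05383015 0.089     ] slotyaw 116.28868296901408
longmark 49.47497671996913
[ 0.00241227  0.00208298 -0.006     ]
```

Run:
```python
import pickle
from h import *
d=pickle.load(open("cam0.pkl","rb"));T,S=d["top"],d["side"]
print("knob",tri(T,(298,47),S,(455,162)))
k,_=tri(T,(298,47),S,(455,162))
o,dd=ray(S,(503,230)); o2,d2=ray(S,(397,230))
# radius at widest: distance from axis (xy) to the rays in plan
for a,b in((o,dd),(o2,d2)):
    n=np.array([-b[1],b[0]])/np.hypot(*b[:2]); t=((k-a)[:2]@b[:2])/(b[:2]@b[:2]); print("r",abs((k-a)[:2]@n),"z",a[2]+t*b[2])
print("dist rotor-axis",np.hypot(*(k-[.6637,.0541,0])[:2]), "handle", tri(T,(345,14),S,(512,158)))
```

```text
knob (array([0.81808251, 0.17347046, 0.20154996]), np.float64(0.0019164299800136005))
r 0.09609897544146928 z 0.0845670026414308
r 0.09462492009126394 z 0.06335875221139697
dist rotor-axis 0.19514933720643182 handle (array([0.86775469, 0.09300421, 0.22320794]), np.float64(0.001879409647258797))
```

Call:
drive_tool([
  {"translation": [-13.8, -0.6, 0], "rot": [0, 0, -33], "grip": 1},
  {"translation": [-13.8, -0.6, 0], "rot": [0, 0, -33], "grip": 1},
  {"translation": [-13.8, -0.6, 0], "rot": [0, 0, -33], "grip": 1},
  {"translation": [-13.8, -0.6, 0], "rot": [0, 0, -33], "grip": 1},
  {"translation": [-13.8, -0.6, 0], "rot": [0, 0, -33], "grip": 1},
])

```text
time: 2.9
position: [0.5601, 0.1411, 0.2178]
tcp_rot: [-0.001, 0.051, 0.999, -0.001]
force: [-0.2, 0.2, 0.0]
width: 0.0156
grip_force: 40.5
```

Call:
drive_tool([
  {"translation": [-11.3, -8.0, 0], "rot": [0, 0, -33], "grip": 1},
  {"translation": [-11.3, -8.0, 0], "rot": [0, 0, -33], "grip": 1},
  {"translation": [-11.3, -8.0, 0], "rot": [0, 0, -33], "grip": 1},
  {"translation": [-11.3, -8.0, 0], "rot": [0, 0, -33], "grip": 1},
  {"translation": [-11.3, -8.0, 0], "rot": [0, 0, -33], "grip": 1},
])

```text
time: 3.32
position: [0.6638, 0.0498, 0.2168]
tcp_rot: [-0.002, -0.235, 0.972, -0.0]
force: [-0.1, 0.6, -0.4]
width: 0.0155
grip_force: 40.5
```

Call:
drive_tool([
  {"translation": [0, 0, 0], "rot": [0, 0, 0], "grip": 1},
  {"translation": [0, 0, 0], "rot": [0, 0, 0], "grip": 1},
  {"translation": [0, 0, 0], "rot": [0, 0, 0], "grip": 1},
])

```text
time: 3.57
position: [0.6619, 0.0537, 0.2198]
tcp_rot: [-0.0, -0.233, 0.972, 0.0]
force: [0.4, 0.3, -0.6]
width: 0.0152
grip_force: 40.5
```

Run:
```python
from station import status, read_camera
import cv2,pickle
from h import *
s=status.observe(); print(s["position"],s["tcp_rot"],s["force"],s["q"],s["width"])
p=s["position"]; M=rot(s["tcp_rot"]); print("y yaw",np.degrees(np.arctan2(M[1,1],M[0,1])),M[:,2])
c=read_camera("side"); tip=p+M[:,2]*.0845; q=proj(c,[p,tip]); print(tip,q)
x,y=(q[1]).astype(int); pickle.dump(c,open("cam2.pkl","wb"))
cv2.imwrite("pics/s2.png",cv2.resize(c["pixels"][y-50:y+40,x-50:x+50,::-1],None,fx=6,fy=6,interpolation=cv2.INTER_CUBIC)); print(x-50,y-50)
```

```text
[0.66187549 0.05374555 0.21978991] [-4.90031768e-04 -2.32941565e-01  9.72490597e-01  1.62645941e-04] [ 0.39068582  0.27988945 -0.57574307] [ 2.97435490e-02  2.63925636e-01  1.09168331e+00  1.21432071e-04
  1.78700951e+00 -2.01122958e+00] 0.015174682131365889
y yaw 116.94062209303331 [-1.02887657e-03  8.80457635e-05 -9.99999467e-01]
[0.66178855 0.05375299 0.13528996] [[424.40002747 185.12586956]
 [419.96513271 237.77893875]]
369 187
```

View pics/s2.png

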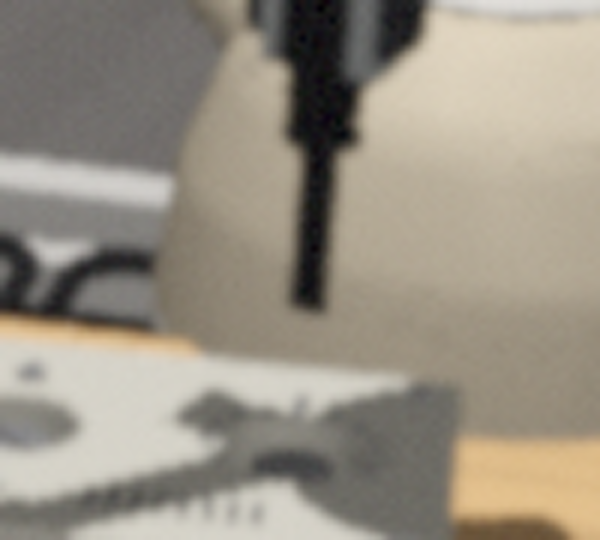

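The tip is at (419.8,237.5), as predicted, and the blade is seen broad side on. I'll lower it to touch.

Call:
drive_tool([
  {"translation": [0, 0, 4.0], "rot": [0, 0, 0], "grip": 1},
  {"translation": [0, 0, 4.2], "rot": [0, 0, 0], "grip": 1},
  {"translation": [0, 0, 4.4], "rot": [0, 0, 0], "grip": 1},
  {"translation": [0, 0, 4.5], "rot": [0, 0, 0], "grip": 1},
  {"translation": [0, 0, 4.5], "rot": [0, 0, 0], "grip": 1},
])

```text
time: 4.03
position: [0.6627, 0.0535, 0.1772]
tcp_rot: [0.001, -0.234, 0.972, -0.0]
force: [0.7, -0.6, -0.7]
width: 0.0153
grip_force: 40.4
```

Call:
drive_tool([
  {"translation": [0, 0, 0.1], "rot": [0, 0, 0], "grip": 1},
  {"translation": [0, 0, 0.2], "rot": [0, 0, 0], "grip": 1},
  {"translation": [0, 0, 0.2], "rot": [0, 0, 0], "grip": 1},
])

```text
time: 4.28
position: [0.6627, 0.0533, 0.1742]
tcp_rot: [0.001, -0.234, 0.972, -0.0]
force: [0.4, 0.9, 0.0]
width: 0.0154
grip_force: 40.6
```

Call:
drive_tool([
  {"translation": [0, 0, 0.1], "rot": [0, 0, 0], "grip": 1},
  {"translation": [0, 0, 0.15], "rot": [0, 0, 0], "grip": 1},
  {"translation": [0, 0, 0.15], "rot": [0, 0, 0], "grip": 1},
])

```text
time: 4.53
position: [0.6627, 0.0532, 0.1725]
tcp_rot: [0.001, -0.234, 0.972, -0.0]
force: [0.5, -0.1, 1.9]
width: 0.0152
grip_force: 40.8
```

Call:
drive_tool([
  {"translation": [0, 0, 0.08], "rot": [0, 0, 0], "grip": 1},
  {"translation": [0, 0, 0.08], "rot": [0, 0, 0], "grip": 1},
  {"translation": [0, 0, 0.08], "rot": [0, 0, 0], "grip": 1},
])

```text
time: 4.78
position: [0.6626, 0.0532, 0.1715]
tcp_rot: [0.001, -0.234, 0.972, -0.0]
force: [1.3, -0.5, 3.3]
width: 0.0155
grip_force: 41.0
```

Call:
drive_tool([
  {"translation": [-0.03, 0, 0], "rot": [0, 0, 0], "grip": 1},
  {"translation": [-0.06, 0, 0], "rot": [0, 0, 0], "grip": 1},
  {"translation": [-0.08, 0, 0], "rot": [0, 0, 0], "grip": 1},
  {"translation": [-0.08, 0, 0], "rot": [0, 0, 0], "grip": 1},
])

```text
time: 5.12
position: [0.663, 0.0535, 0.1712]
tcp_rot: [-0.0, -0.234, 0.972, -0.0]
force: [0.0, -1.1, 5.1]
width: 0.0157
grip_force: 41.1
```

Call:
drive_tool([
  {"translation": [-0.03, 0, 0], "rot": [0, 0, 0], "grip": 1},
  {"translation": [-0.06, 0, 0], "rot": [0, 0, 0], "grip": 1},
  {"translation": [-0.06, 0, 0], "rot": [0, 0, 0], "grip": 1},
])

```text
time: 5.37
position: [0.6633, 0.0536, 0.1711]
tcp_rot: [-0.0, -0.234, 0.972, -0.0]
force: [-0.9, -0.5, 5.9]
width: 0.0155
grip_force: 41.2
```

Call:
drive_tool([
  {"translation": [0, 0, -0.07], "rot": [0, 0, 0], "grip": 1},
  {"translation": [-0.03, 0, -0.07], "rot": [0, 0, 0], "grip": 1},
  {"translation": [-0.05, 0, -0.07], "rot": [0, 0, 0], "grip": 1},
  {"translation": [-0.05, 0, -0.07], "rot": [0, 0, 0], "grip": 1},
])

```text
time: 5.7
position: [0.6637, 0.0544, 0.1704]
tcp_rot: [-0.001, -0.234, 0.972, 0.0]
force: [0.6, -0.8, -1.3]
width: 0.0151
grip_force: 40.5
```

Call:
drive_tool([
  {"translation": [-0.03, 0, 0], "rot": [0, 0, 0], "grip": 1},
  {"translation": [-0.05, 0, 0], "rot": [0, 0, 0], "grip": 1},
  {"translation": [-0.05, 0, 0], "rot": [0, 0, 0], "grip": 1},
])

```text
time: 5.95
position: [0.6643, 0.0545, 0.171]
tcp_rot: [-0.0, -0.234, 0.972, 0.0]
force: [0.3, 0.8, -0.7]
width: 0.0154
grip_force: 40.5
```

Call:
drive_tool([
  {"translation": [0, 0, 0.1], "rot": [0, 0, 0], "grip": 1},
  {"translation": [0, 0, 0.15], "rot": [0, 0, 0], "grip": 1},
  {"translation": [0, 0, 0.15], "rot": [0, 0, 0], "grip": 1},
])

```text
time: 6.2
position: [0.6645, 0.0544, 0.1701]
tcp_rot: [0.0, -0.234, 0.972, 0.0]
force: [-0.0, -0.6, 1.0]
width: 0.0158
grip_force: 40.6
```

Call:
drive_tool([
  {"translation": [0, 0, 0.05], "rot": [0, 0, 4], "grip": 1},
  {"translation": [0, 0, 0.05], "rot": [0, 0, 8], "grip": 1},
  {"translation": [0, 0, 0.05], "rot": [0, 0, 12], "grip": 1},
  {"translation": [0, 0, 0.05], "rot": [0, 0, 16], "grip": 1},
  {"translation": [0, 0, 0.05], "rot": [0, 0, 20], "grip": 1},
])

```text
time: 6.62
position: [0.6643, 0.0538, 0.1699]
tcp_rot: [-0.0, -0.06, 0.998, -0.0]
force: [-0.1, -1.1, 0.6]
width: 0.0154
grip_force: 40.6
```

```bash
python3 -c "
from station import status
s=status.observe(); print(s['position'],s['force'],s['ft_torque'],s['tcp_rot'],s['q'][5])"
```

```text
[0.66433414 0.05384757 0.16991231] [-0.14950216 -1.08943523  0.62021351] [-0.41808393  0.23192999  0.01991379] [-1.14020363e-04 -5.95338443e-02  9.98226180e-01 -4.48877881e-04] -1.6597700113597125
```

Call:
drive_tool([
  {"translation": [0, 0, 0], "rot": [0, 0, 5], "grip": 1},
  {"translation": [0, 0, 0], "rot": [0, 0, 10], "grip": 1},
  {"translation": [0, 0, 0], "rot": [0, 0, 15], "grip": 1},
  {"translation": [0, 0, 0], "rot": [0, 0, 20], "grip": 1},
  {"translation": [0, 0, 0], "rot": [0, 0, 25], "grip": 1},
])

```text
time: 7.03
position: [0.6641, 0.0534, 0.1698]
tcp_rot: [-0.0, 0.159, 0.987, -0.001]
force: [-2.4, -2.5, 1.6]
width: 0.0152
grip_force: 40.6
```

Call:
drive_tool([
  {"translation": [0, 0, 0], "rot": [0, 0, 5], "grip": 1},
  {"translation": [0, 0, 0], "rot": [0, 0, 10], "grip": 1},
  {"translation": [0, 0, 0], "rot": [0, 0, 15], "grip": 1},
  {"translation": [0, 0, 0], "rot": [0, 0, 20], "grip": 1},
  {"translation": [0, 0, 0], "rot": [0, 0, 20], "grip": 1},
])

```text
time: 7.45
position: [0.6641, 0.0538, 0.1698]
tcp_rot: [-0.0, 0.327, 0.945, -0.001]
force: [-2.0, -1.1, 0.3]
width: 0.0157
grip_force: 40.7
```

```bash
python3 -c "
from station import status
import numpy as np
from h import rot
s=status.observe(); M=rot(s['tcp_rot']); print(s['position'],s['force'],s['ft_torque'],np.degrees(np.arctan2(M[1,1],M[0,1])),s['q'][5])"
```

```text
[0.66408485 0.05384657 0.16978558] [-2.014506   -1.07550576  0.304707  ] [-0.24375784  0.4117176   0.02966504] 51.843625661842125 -0.8747305268762593
```

Call:
drive_tool([
  {"translation": [0, 0, 0], "rot": [0, 0, 3], "grip": 1},
  {"translation": [0, 0, 0], "rot": [0, 0, 6], "grip": 1},
  {"translation": [0, 0, 0], "rot": [0, 0, 6], "grip": 1},
  {"translation": [0, 0, 0], "rot": [0, 0, 3], "grip": 1},
  {"translation": [0, 0, 0], "rot": [0, 0, 3], "grip": 1},
])

```text
time: 7.87
position: [0.6646, 0.0545, 0.1699]
tcp_rot: [0.0, 0.347, 0.938, 0.0]
force: [-1.3, -0.5, 1.2]
width: 0.0156
grip_force: 40.7
```

Call:
drive_tool([
  {"translation": [0, 0, -0.5], "rot": [0, 0, 0], "grip": 1},
  {"translation": [0, 0, -1.5], "rot": [0, 0, 0], "grip": 1},
  {"translation": [0, 0, -4], "rot": [0, 0, 0], "grip": 1},
  {"translation": [0, 0, -6], "rot": [0, 0, 0], "grip": 1},
  {"translation": [0, 0, -6], "rot": [0, 0, 0], "grip": 1},
])

```text
time: 8.28
position: [0.6659, 0.0546, 0.2368]
tcp_rot: [0.004, 0.35, 0.937, 0.002]
force: [0.6, 0.0, 0.5]
width: 0.0153
grip_force: 40.5
```

Call:
drive_tool([
  {"translation": [14, 0.05, 0], "rot": [0, 0, 0], "grip": 1},
  {"translation": [14, 0.05, 0], "rot": [0, 0, 0], "grip": 1},
  {"translation": [14, 0.05, 0], "rot": [0, 0, 0], "grip": 1},
  {"translation": [14, 0.05, 0], "rot": [0, 0, 0], "grip": 1},
  {"translation": [14, 0.05, 0], "rot": [0, 0, 0], "grip": 1},
])

```text
time: 8.7
position: [0.5571, 0.1492, 0.2309]
tcp_rot: [0.0, 0.348, 0.938, 0.001]
force: [-0.1, -0.1, -0.1]
width: 0.0155
grip_force: 40.5
```

Call:
drive_tool([
  {"translation": [13.7, 0.05, 0], "rot": [0, 0, -2], "grip": 1},
  {"translation": [13.7, 0.05, 0], "rot": [0, 0, -2], "grip": 1},
  {"translation": [13.7, 0.05, 0], "rot": [0, 0, -2], "grip": 1},
  {"translation": [13.7, 0.05, 0], "rot": [0, 0, -2], "grip": 1},
  {"translation": [13.7, 0.05, 0], "rot": [0, 0, -2], "grip": 1},
])

```text
time: 9.12
position: [0.4549, 0.2382, 0.2305]
tcp_rot: [0.0, 0.332, 0.943, 0.001]
force: [0.1, -0.3, 0.3]
width: 0.0157
grip_force: 40.5
```

Call:
drive_tool([
  {"translation": [0, 0, 0], "rot": [0, 0, 0], "grip": 1},
  {"translation": [0, 0, 0], "rot": [0, 0, 0], "grip": 1},
  {"translation": [0, 0, 0], "rot": [0, 0, 0], "grip": 1},
])

```text
time: 9.37
position: [0.4571, 0.2356, 0.2294]
tcp_rot: [0.0, 0.334, 0.942, -0.0]
force: [0.8, -0.6, -0.5]
width: 0.0157
grip_force: 40.5
```

Run:
```python
from station import status, read_camera
import cv2,pickle
from h import *
s=status.observe(); M=rot(s['tcp_rot']); p=s["position"];print(p,np.degrees(np.arctan2(M[1,1],M[0,1])),M[:,2],s["force"])
c=read_camera("top"); S=read_camera("side"); pickle.dump(dict(top=c,side=S),open("cam3.pkl","wb"))
a=cv2.resize(c["pixels"][142:170,354:382,::-1],(560,560),interpolation=cv2.INTER_CUBIC)
q=proj(S,p+M[:,2]*.0845)[0]; print(q)
x,y=q.astype(int)
b=cv2.resize(S["pixels"][y-50:y+45,x-20:x+20,::-1],(240,570),interpolation=cv2.INTER_CUBIC)
im=np.zeros((570,800,3),np.uint8); im[:560,:560]=a; im[:,560:]=b; cv2.imwrite("pics/v3.png",im); print(x-20,y-50)
```

```text
[0.45714663 0.23558834 0.22944814] 50.932129094767824 [-5.58371935e-06 -6.02473767e-04 -9.99999818e-01] [ 0.83935551 -0.57459176 -0.45711441]
[251.52315208 213.7388334 ]
231 163
```

View pics/v3.png

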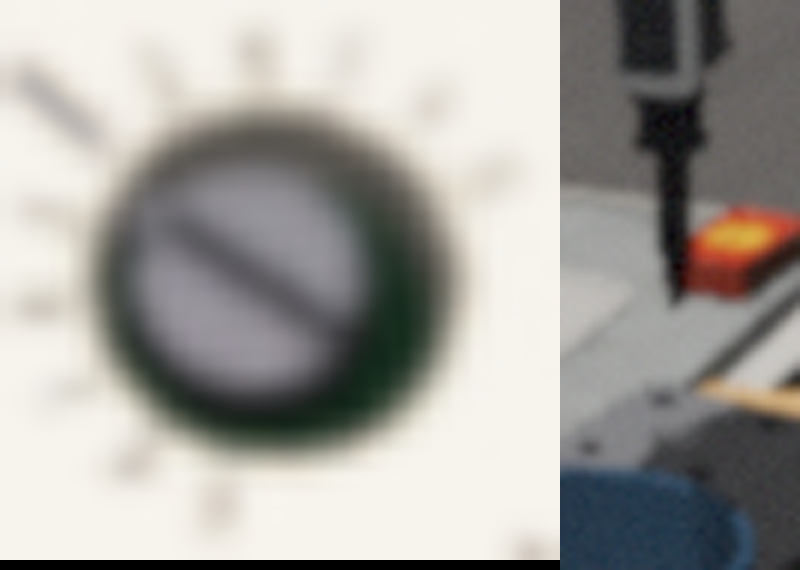

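The slot now runs from crop (170,215) to (345,335), with the nose end towards the long mark. I'll fit its angle to the pixels.

Run:
```python
import pickle
from h import *
A=lambda v:np.degrees(np.arctan2(v[1],v[0]))
for f,ang in (("cam0.pkl",-26),("cam3.pkl",34)):
    T=pickle.load(open(f,"rb"))["top"]; g=cv2.resize(T["pixels"][142:170,354:382].max(2),(560,560),interpolation=cv2.INTER_CUBIC).astype(float)
    u=np.array([np.cos(np.radians(ang)),np.sin(np.radians(ang))]); n=np.array([-u[1],u[0]]); c=np.array([253,270.]) if ang<0 else np.array([257,273.])
    P=[]
    for s in np.arange(-70,60,4):
        t=np.arange(-35,36); q=c+s*u+t[:,None]*n; v=cv2.remap(g.astype(np.float32),q[:,0].astype(np.float32)[:,None],q[:,1].astype(np.float32)[:,None],1)[:,0]
        w=np.clip(np.percentile(v,60)-v,0,None)**2; P.append(c+s*u+n*(w@t/w.sum()))
    W=np.array([onz(T,(354+p[0]/20-.5,142+p[1]/20-.5),.089) for p in P])[:,:2]
    m=W.mean(0); print(f,A(np.linalg.svd(W-m)[2][0])%180, np.std((W-m)@np.linalg.svd(W-m)[2][1])*1e3, m)
T=pickle.load(open("cam3.pkl","rb"))["top"]
# unit yaw: window circle centres by ellipse of dark mask, and cover long edges
im=T["pixels"];g=im.max(2); C=[]
for x,y in((367,155),(343,185)):
    m=np.zeros_like(g); m[y-13:y+14,x-13:x+14]=(g[y-13:y+14,x-13:x+14]<190)
    n,l,st,ce=cv2.connectedComponentsWithStats(m); i=1+st[1:,4].argmax(); mk=(l==i).astype(np.uint8)
    k=cv2.findContours(mk,0,2)[0][0]; h=cv2.convexHull(k); e=cv2.fitEllipse(k); print(e); C.append(onz(T,e[0],.095))
print("unit yaw",A(C[0]-C[1])+90,np.hypot(*(C[0]-C[1])[:2]),C)
hs=cv2.cvtColor(im,cv2.COLOR_RGB2HSV); E=((hs[...,1]<40)&(hs[...,2]>190)).astype(np.uint8)
mm=np.zeros_like(E); mm[115:235,300:415]=E[115:235,300:415]
k=max(cv2.findContours(mm,0,1)[0],key=cv2.contourArea)[:,0].astype(float)
W=np.array([onz(T,p,.095)[:2] for p in k]); uy=np.array([np.cos(np.radians(140)),np.sin(np.radians(140))]); ux=np.array([uy[1],-uy[0]])
o=((C[0]+C[1])/2)[:2]; X=(W-o)@ux; Y=(W-o)@uy
for nm,sel in(("x+",(X>35)&(abs(Y)<60)),("x-",(X<-45)&(abs(Y)<60)),("y+",(Y>65)&(abs(X)<40)),("y-",(Y<-65)&(abs(X)<40))) if 0 else (("x+",(X>.038)&(abs(Y)<.06)),("x-",(X<-.045)&(abs(Y)<.06)),("y+",(Y>.065)&(abs(X)<.04)),("y-",(Y<-.065)&(abs(X)<.04))):
    w=W[sel]; 
    if len(w)>8: print(nm,len(w),np.median(X[sel]),np.median(Y[sel]),A(cv2.fitLine(w.astype(np.float32)*1000,cv2.DIST_HUBER,0,.01,.01)[:2,0])%90)
```

```text
cam0.pkl 116.83907737240034 0.03545355945172183 [0.66336835 0.05440701]
cam3.pkl 54.25294519820818 0.040939098571049215 [0.66343804 0.05441217]
((367.2295837402344, 155.80210876464844), (17.395952224731445, 18.292892456054688), 106.39802551269531)
((342.4755859375, 185.278564453125), (17.585878372192383, 18.68533706665039), 91.63685607910156)
unit yaw 50.36307666582884 0.07161763691291648 [array([0.6603006 , 0.05254321, 0.095     ]), array([0.6051477 , 0.09822956, 0.095     ])]
x+ 50 0.04975693602703479 0.0013501772507295289 50.15653
x- 51 -0.05799119847917991 0.002213781452836981 50.241455
y+ 38 0.0016148715015048656 0.07882880722328209 49.502487
y- 35 -0.00021796229882705952 -0.07598456185422307 50.50139
```

The rotor stands at about 54.25°, the unit at 50.2°, so it is still about 4° (0.07 rad) short. The error is small, so I'll go back and trim it.

Call:
drive_tool([
  {"translation": [-13.8, -0.5, 0], "rot": [0, 0, -3], "grip": 1},
  {"translation": [-13.8, -0.5, 0], "rot": [0, 0, -3], "grip": 1},
  {"translation": [-13.8, -0.5, 0], "rot": [0, 0, -3], "grip": 1},
  {"translation": [-13.8, -0.5, 0], "rot": [0, 0, -3], "grip": 1},
  {"translation": [-13.8, -0.5, 0], "rot": [0, 0, -3], "grip": 1},
])

```text
time: 9.88
position: [0.5623, 0.1426, 0.2283]
tcp_rot: [-0.001, 0.311, 0.95, -0.001]
force: [-1.3, -0.3, -1.2]
width: 0.0156
grip_force: 40.5
```

Call:
drive_tool([
  {"translation": [-13.7, -1.25, 0], "rot": [0, 0, 0], "grip": 1},
  {"translation": [-13.7, -1.25, 0], "rot": [0, 0, 0], "grip": 1},
  {"translation": [-13.7, -1.25, 0], "rot": [0, 0, 0], "grip": 1},
  {"translation": [-13.7, -1.25, 0], "rot": [0, 0, 0], "grip": 1},
  {"translation": [-13.7, -1.25, 0], "rot": [0, 0, 0], "grip": 1},
])

```text
time: 10.3
position: [0.665, 0.053, 0.2277]
tcp_rot: [-0.001, 0.31, 0.951, -0.001]
force: [0.0, 0.2, -0.6]
width: 0.0156
grip_force: 40.5
```

Call:
drive_tool([
  {"translation": [0, 0, 3], "rot": [0, 0, 0], "grip": 1},
  {"translation": [0, 0, 4.2], "rot": [0, 0, 0], "grip": 1},
  {"translation": [0, 0, 4.2], "rot": [0, 0, 0], "grip": 1},
  {"translation": [0, 0, 4.2], "rot": [0, 0, 0], "grip": 1},
  {"translation": [0, 0, 4.2], "rot": [0, 0, 0], "grip": 1},
])

```text
time: 10.72
position: [0.6634, 0.0563, 0.189]
tcp_rot: [0.0, 0.308, 0.951, 0.0]
force: [-0.4, -0.2, 0.4]
width: 0.0152
grip_force: 40.5
```

```bash
cat > st.py <<'E'
from station import status
from h import *
s=status.observe(); M=rot(s['tcp_rot']); print(s['position'].round(4),s['force'].round(2),s['ft_torque'].round(3),'yaw',np.degrees(np.arctan2(M[1,1],M[0,1])).round(2)); d=np.array([.664,.054,0])-s['position']; print('to axis in tool mm',(M.T@d*1000).round(2)[:2])
E
python3 st.py
```

```text
[0.6634 0.0563 0.189 ] [-0.4  -0.18  0.38] [-0.007 -0.013  0.043] yaw 54.1
to axis in tool mm [-1.71 -1.64]
```

Call:
drive_tool([
  {"translation": [-0.15, -0.15, 0], "rot": [0, 0, 0], "grip": 1},
  {"translation": [-0.15, -0.15, 0.6], "rot": [0, 0, 0], "grip": 1},
  {"translation": [-0.15, -0.15, 1.3], "rot": [0, 0, 0], "grip": 1},
  {"translation": [-0.15, -0.15, 1.3], "rot": [0, 0, 0], "grip": 1},
])

```text
time: 11.05
position: [0.6635, 0.0534, 0.1729]
tcp_rot: [-0.001, 0.309, 0.951, -0.0]
force: [-0.7, 0.3, 0.2]
width: 0.0154
grip_force: 40.6
```

```bash
python3 st.py
```

```text
[0.6635 0.0534 0.1729] [-0.67  0.33  0.2 ] [-0.064  0.037 -0.064] yaw 54.04
to axis in tool mm [-0.33  1.02]
```

Perpendicular to the slot it is within 0.3 mm, so I'll press down 2 mm.

Call:
drive_tool([
  {"translation": [0, 0.08, 0.1], "rot": [0, 0, 0], "grip": 1},
  {"translation": [0, 0.08, 0.2], "rot": [0, 0, 0], "grip": 1},
  {"translation": [0, 0.08, 0.2], "rot": [0, 0, 0], "grip": 1},
  {"translation": [0, 0.08, 0.2], "rot": [0, 0, 0], "grip": 1},
])

```text
time: 11.38
position: [0.6645, 0.054, 0.1728]
tcp_rot: [0.0, 0.309, 0.951, -0.0]
force: [-0.1, -1.0, -0.1]
width: 0.0158
grip_force: 40.6
```

```bash
python3 st.py
```

```text
[0.6645 0.054  0.1728] [-0.13 -0.98 -0.11] [-0.01   0.015 -0.047] yaw 54.05
to axis in tool mm [ 0.42 -0.31]
```

Call:
drive_tool([
  {"translation": [0, 0, 0.1], "rot": [0, 0, 0], "grip": 1},
  {"translation": [0, 0, 0.2], "rot": [0, 0, 0], "grip": 1},
  {"translation": [0, 0, 0.2], "rot": [0, 0, 0], "grip": 1},
  {"translation": [0, 0, 0.2], "rot": [0, 0, 0], "grip": 1},
])

```text
time: 11.72
position: [0.6644, 0.054, 0.1706]
tcp_rot: [-0.0, 0.309, 0.951, -0.0]
force: [0.7, -0.5, -0.6]
width: 0.0157
grip_force: 40.6
```

```bash
python3 st.py
```

```text
[0.6644 0.054  0.1706] [ 0.67 -0.51 -0.56] [ 0.006 -0.028  0.041] yaw 54.04
to axis in tool mm [ 0.35 -0.23]
```

It is in the slot: 2.6 mm below the contact height with no force. Now the remaining turn, then lift out.

Call:
drive_tool([
  {"translation": [0, 0, 0.06], "rot": [0, 0, 3], "grip": 1},
  {"translation": [0, 0, 0.06], "rot": [0, 0, 6], "grip": 1},
  {"translation": [0, 0, 0.06], "rot": [0, 0, 9], "grip": 1},
  {"translation": [0, 0, 0.06], "rot": [0, 0, 12], "grip": 1},
  {"translation": [0, 0, 0.06], "rot": [0, 0, 12], "grip": 1},
])

```text
time: 12.13
position: [0.6643, 0.054, 0.1702]
tcp_rot: [-0.0, 0.407, 0.913, -0.0]
force: [-1.0, 0.2, 0.2]
width: 0.0151
grip_force: 40.5
```

```bash
python3 st.py
```

```text
[0.6643 0.054  0.1702] [-0.95  0.18  0.16] [-0.013  0.241 -0.013] yaw 41.94
to axis in tool mm [ 0.19 -0.15]
```

Call:
drive_tool([
  {"translation": [0, 0, 0], "rot": [0, 0, -4], "grip": 1},
  {"translation": [0, 0, -0.5], "rot": [0, 0, -4], "grip": 1},
  {"translation": [0, 0, -2], "rot": [0, 0, -4], "grip": 1},
  {"translation": [0, 0, -6], "rot": [0, 0, -4], "grip": 1},
  {"translation": [0, 0, -6], "rot": [0, 0, -4], "grip": 1},
])

```text
time: 12.55
position: [0.666, 0.054, 0.2388]
tcp_rot: [0.005, 0.375, 0.927, 0.002]
force: [1.0, 0.1, 3.6]
width: 0.0152
grip_force: 40.5
```

Call:
drive_tool([
  {"translation": [13.8, -0.65, 0], "rot": [0, 0, -5.1], "grip": 1},
  {"translation": [13.8, -0.65, 0], "rot": [0, 0, -5.1], "grip": 1},
  {"translation": [13.8, -0.65, 0], "rot": [0, 0, -5.1], "grip": 1},
  {"translation": [13.8, -0.65, 0], "rot": [0, 0, -5.1], "grip": 1},
  {"translation": [13.8, -0.65, 0], "rot": [0, 0, -5.1], "grip": 1},
])

```text
time: 12.97
position: [0.559, 0.1476, 0.2318]
tcp_rot: [0.001, 0.331, 0.944, 0.001]
force: [0.7, 0.0, -0.3]
width: 0.0153
grip_force: 40.5
```

Call:
drive_tool([
  {"translation": [13.8, 0.6, 0], "rot": [0, 0, 0], "grip": 1},
  {"translation": [13.8, 0.6, 0], "rot": [0, 0, 0], "grip": 1},
  {"translation": [13.8, 0.6, 0], "rot": [0, 0, 0], "grip": 1},
  {"translation": [13.8, 0.6, 0], "rot": [0, 0, 0], "grip": 1},
  {"translation": [13.8, 0.6, 0], "rot": [0, 0, 0], "grip": 1},
])

```text
time: 13.38
position: [0.456, 0.238, 0.2312]
tcp_rot: [0.001, 0.331, 0.944, 0.001]
force: [-0.4, 0.2, -0.1]
width: 0.0155
grip_force: 40.5
```

Call:
drive_tool([
  {"translation": [0, 0, 0], "rot": [0, 0, 0], "grip": 1},
  {"translation": [0, 0, 0], "rot": [0, 0, 0], "grip": 1},
  {"translation": [0, 0, 0], "rot": [0, 0, 0], "grip": 1},
  {"translation": [0, 0, 0], "rot": [0, 0, 0], "grip": 1},
])

```text
time: 13.72
position: [0.458, 0.2354, 0.2298]
tcp_rot: [-0.0, 0.334, 0.943, -0.0]
force: [1.4, 0.1, -0.6]
width: 0.0158
grip_force: 40.5
```

```bash
sed -i 's/\[.664,.054,0\]/[.4562,.2367,0]/' st.py; python3 st.py
python3 - <<'E'
from station import read_camera
import pickle
from h import *
T=read_camera("top"); S=read_camera("side"); pickle.dump(dict(top=T,side=S),open("cam4.pkl","wb"))
g=cv2.resize(T["pixels"][142:170,354:382].max(2),(560,560),interpolation=cv2.INTER_CUBIC).astype(np.float32)
for ang in(34,39):
    u=np.array([np.cos(np.radians(ang)),np.sin(np.radians(ang))]); n=np.array([-u[1],u[0]]); c=np.array([257,273.]); P=[]
    for s in np.arange(-70,60,4):
        t=np.arange(-35,36); q=(c+s*u+t[:,None]*n).astype(np.float32); v=cv2.remap(g,q[:,:1],q[:,1:],1)[:,0]
        w=np.clip(np.percentile(v,60)-v,0,None)**2; P.append(c+s*u+n*(w@t/w.sum()))
    W=np.array([onz(T,(354+p[0]/20-.5,142+p[1]/20-.5),.089) for p in P])[:,:2]
    v=np.linalg.svd(W-W.mean(0))[2][0]; print("slot",np.degrees(np.arctan2(v[1],v[0]))%180)
E
```

```text
[0.458  0.2354 0.2298] [ 1.39  0.12 -0.64] [0.033 0.018 0.005] yaw 51.03
to axis in tool mm [2.24 0.06]
slot 49.90857404103835
slot 49.91617408876317
```

The slot is at 49.9° against the unit's 50.2°, so the trimmer is set. Now the tool goes back into the stand.

Call:
drive_tool([
  {"translation": [0.22, 0, 0], "rot": [0, 0, 0], "grip": 1},
  {"translation": [0.22, 0, 1.5], "rot": [0, 0, 0], "grip": 1},
  {"translation": [0.22, 0, 3.3], "rot": [0, 0, 0], "grip": 1},
  {"translation": [0.22, 0, 3.3], "rot": [0, 0, 0], "grip": 1},
  {"translation": [0.22, 0, 3.3], "rot": [0, 0, 0], "grip": 1},
])

```text
time: 14.23
position: [0.4547, 0.2375, 0.1961]
tcp_rot: [-0.001, 0.333, 0.943, -0.001]
force: [-0.4, -0.5, -0.1]
width: 0.0151
grip_force: 40.5
```

```bash
python3 st.py
```

```text
[0.4547 0.2375 0.1961] [-0.45 -0.54 -0.1 ] [-0.04  -0.014 -0.021] yaw 51.13
to axis in tool mm [-1.87  0.79]
```

Call:
drive_tool([
  {"translation": [-0.1, 0.0, 0.4], "rot": [0, 0, 0], "grip": 1},
  {"translation": [-0.1, 0.0, 1.0], "rot": [0, 0, 0], "grip": 1},
  {"translation": [-0.1, 0.0, 1.4], "rot": [0, 0, 0], "grip": 1},
  {"translation": [-0.1, 0.0, 1.4], "rot": [0, 0, 0], "grip": 1},
])

```text
time: 14.57
position: [0.4558, 0.237, 0.1822]
tcp_rot: [-0.0, 0.333, 0.943, -0.0]
force: [0.5, 0.1, -1.1]
width: 0.0152
grip_force: 40.5
```

```bash
python3 st.py
```

```text
[0.4558 0.237  0.1822] [ 0.5   0.08 -1.06] [0.074 0.006 0.062] yaw 51.14
to axis in tool mm [-0.62  0.24]
```

Tip is about 8 mm inside the mouth with no force. I'll go on down.

Call:
drive_tool([
  {"translation": [0, 0, 0.8], "rot": [0, 0, 0], "grip": 1},
  {"translation": [0, 0, 1.8], "rot": [0, 0, 0], "grip": 1},
  {"translation": [0, 0, 2.8], "rot": [0, 0, 0], "grip": 1},
  {"translation": [0, 0, 3.4], "rot": [0, 0, 0], "grip": 1},
  {"translation": [0, 0, 3.4], "rot": [0, 0, 0], "grip": 1},
])

```text
time: 14.98
position: [0.4551, 0.2368, 0.1464]
tcp_rot: [-0.001, 0.333, 0.943, -0.001]
force: [-0.2, -0.4, -0.5]
width: 0.0154
grip_force: 40.5
```

```bash
python3 st.py
```

```text
[0.4551 0.2368 0.1464] [-0.17 -0.44 -0.53] [-0.002 -0.005 -0.043] yaw 51.15
to axis in tool mm [-1.23  1.11]
```

Call:
drive_tool([
  {"translation": [0, 0, 0.1], "rot": [0, 0, 0], "grip": 1},
  {"translation": [0, 0, 0.15], "rot": [0, 0, 0], "grip": 1},
  {"translation": [0, 0, 0.15], "rot": [0, 0, 0], "grip": 1},
])

```text
time: 15.23
position: [0.4561, 0.2372, 0.1479]
tcp_rot: [0.0, 0.333, 0.943, 0.0]
force: [-0.2, -0.1, -0.3]
width: 0.0153
grip_force: 40.5
```

```bash
python3 st.py
```

```text
[0.4561 0.2372 0.1479] [-0.23 -0.05 -0.33] [-0.055  0.056 -0.012] yaw 51.15
to axis in tool mm [-0.33 -0.43]
```

Call:
drive_tool([
  {"translation": [0, 0, 0.1], "rot": [0, 0, 0], "grip": 1},
  {"translation": [0, 0, 0.2], "rot": [0, 0, 0], "grip": 1},
  {"translation": [0, 0, 0.25], "rot": [0, 0, 0], "grip": 1},
  {"translation": [0, 0, 0.25], "rot": [0, 0, 0], "grip": 1},
])

```text
time: 15.57
position: [0.456, 0.2372, 0.145]
tcp_rot: [0.0, 0.333, 0.943, 0.0]
force: [-0.0, -0.0, -0.3]
width: 0.0155
grip_force: 40.5
```

Call:
drive_tool([
  {"translation": [0, 0, 0.1], "rot": [0, 0, 0], "grip": 1},
  {"translation": [0, 0, 0.1], "rot": [0, 0, 0], "grip": 1},
  {"translation": [0, 0, 0.1], "rot": [0, 0, 0], "grip": 1},
])

```text
time: 15.82
position: [0.4561, 0.2372, 0.1447]
tcp_rot: [0.0, 0.333, 0.943, 0.0]
force: [-1.5, -0.4, 3.2]
width: 0.0158
grip_force: 40.9
```

The collar has touched down (3.2 N at the original grip height). I'll release and lift straight up.

Call:
drive_tool([
  {"translation": [0, 0, 0], "rot": [0, 0, 0], "grip": 0},
  {"translation": [0, 0, 0], "rot": [0, 0, 0], "grip": -0.2},
  {"translation": [0, 0, 0], "rot": [0, 0, 0], "grip": -0.2},
  {"translation": [0, 0, 0], "rot": [0, 0, 0], "grip": -0.2},
  {"translation": [0, 0, -2], "rot": [0, 0, 0], "grip": -0.2},
])

```text
time: 16.23
position: [0.4543, 0.2364, 0.1596]
tcp_rot: [-0.003, 0.333, 0.943, -0.003]
force: [-0.8, 0.3, -0.5]
width: 0.0511
grip_force: 0.0
```

Call:
drive_tool([
  {"translation": [0, 0, -4], "rot": [0, 0, 0], "grip": -0.2},
  {"translation": [0, 0, -8], "rot": [0, 0, 0], "grip": -0.2},
  {"translation": [0, 0, -10], "rot": [0, 0, 0], "grip": -0.2},
  {"translation": [0, 0, -10], "rot": [0, 0, 0], "grip": -0.2},
])

```text
time: 16.57
position: [0.4573, 0.2377, 0.2708]
tcp_rot: [0.004, 0.333, 0.943, 0.004]
force: [-0.1, -0.7, 0.8]
width: 0.0512
grip_force: 0.0
```

Call:
drive_tool([
  {"translation": [12, 8, 0], "rot": [0, 0, 0], "grip": -0.2},
  {"translation": [12, 8, 0], "rot": [0, 0, 0], "grip": -0.2},
  {"translation": [12, 8, 0], "rot": [0, 0, 0], "grip": -0.2},
  {"translation": [12, 8, 0], "rot": [0, 0, 0], "grip": -0.2},
  {"translation": [12, 8, 0], "rot": [0, 0, 0], "grip": -0.2},
])

```text
time: 16.98
position: [0.4107, 0.3781, 0.2623]
tcp_rot: [-0.001, 0.33, 0.944, -0.001]
force: [-0.2, -0.6, -0.0]
width: 0.051
grip_force: 0.0
```

Run:
```python
from station import read_camera,status
import pickle
from h import *
s=status.observe(); print(s["position"],np.abs(s["qvel"]).max())
T=read_camera("top"); S=read_camera("side"); d=pickle.load(open("cam0.pkl","rb"))
im=np.zeros((600,800,3),np.uint8)
f=lambda c,x,y,w,h,k:cv2.resize(c["pixels"][y:y+h,x:x+w,::-1],(w*k,h*k),interpolation=cv2.INTER_CUBIC)
im[:320,:240]=f(d["side"],225,190,60,80,4); im[:320,240:480]=f(S,225,190,60,80,4)
im[:300,480:800]=f(T,235,235,64,60,5); im[320:600,:560]=f(T,300,115,140,70,4)
cv2.imwrite("pics/end.png",im)
```

```text
[0.41073925 0.37806255 0.26226515] 0.06348796390337157
```

View pics/end.png

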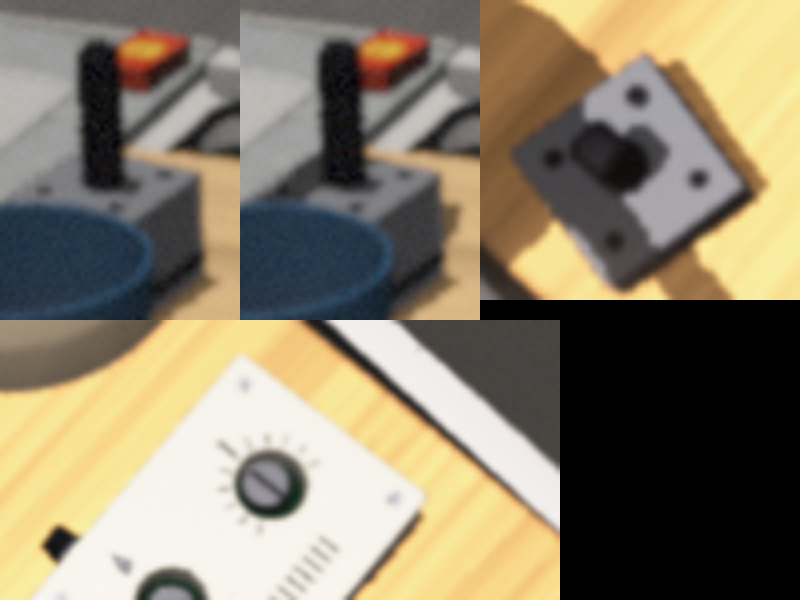

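The tool stands in the stand just as at the start, with the handle top at the same height (crop (98,45) before, (338,45) now). The run-on slot at crop (270,484) points at the long mark, and the arm is clear.

```bash
python3 -c "
from station import job_done; print(job_done())"
```

```text
the job is handed in; nothing more can be done
None
```

The run-on trimmer now stands at the long mark (measured within about 0.5°), the tool is back upright and fully down in its stand, and I handed the job in at about 17 s of the 67 s allowed.

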